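# Lay out power-stage parts around a circuit board for wiring

## Robot

A 6-joint arm with a two-finger parallel gripper is mounted at the origin on the work surface. World frame = base frame: x ahead of the robot, y to its left, z up, the work surface at z = 0. Lengths are in mm, angles in rad, forces in N, time in s.
With the tool pointing down it reaches from about 325 to 875 mm from the base axis. Payload 4.4 kg.
Tool frame: the origin (TCP) lies on the centre line of the jaws, within the pads' length; the fingertips stand ahead of it and the grasp point (between the pads) lies 6 mm ahead of it (ctrl.tcp_to_tips is the z of the fingertips in the tool frame, in mm); z points along the fingers, y is the line along which they close (so a half turn about z gives the same grasp; the last joint's range is limited). The gripper opens to 85 mm and grips with 20 to 120 N. Pads are 22 mm wide; open, the fingers measure 114 mm over their backs; the gripper's body (76 mm by 85 mm) begins 54 mm behind the grasp point. The pads swing forward as they close: fully open they stand 13 mm farther back than shut.
Start: joints at [-1.304, 0.207, 1.542, -0, 1.393, -0.15], TCP at [232.769, -525.781, 226.982] pointing down, gripper open.
Joint ranges: [-2.73, 2.73], [-0.86, 2.22], [0.23, 2.46], [-1.11, 4.25], [0.08, 2.63], [-2.82, 2.82]. Speed limits (rad/s): [2.79, 2.79, 3.14, 3.14, 3.14, 3.14].

## Interface

Orientations are given as a 3x3 rotation matrix whose columns are the frame's x, y, z axes.
In Python, from plant import ctrl, sensors, optics gives the robot as it stands. Calls block until the motion is done:
- ctrl.move_ptp(position, orientation): joint-space move of the TCP to a pose.
- ctrl.move_l(position, rot=None, vel=150, threshold=None): straight line of the TCP; rot=None keeps the orientation; vel is the mean speed in mm/s. With threshold (N) it stops when the force on the tool has changed by that much, and returns True; else False.
- ctrl.set_joints(angles): joint-space move.
- ctrl.gripper_to(opening, force=None): finger opening in mm; force is the grip in N (None keeps the last); returns when the fingers have stopped.
- ctrl.hold(seconds).
- ctrl.solve_ik(position, orientation): joint angles nearest the present ones, or None.
- sensors.read_state(): the state.
- optics.grab_frame(name): name is "scene" or "top" or "wrist"; returns (picture, depth): 480x640x3 uint8, red, green, blue; 480x640 float32, mm along the optical axis (not along the pixel's ray), 0 where there is no reading.
- optics.camera_params(name): a dict with "mtx" (3x3 intrinsics, pixels), "R" (3x3) and "t" (3): a world point X has camera coordinates R X + t; the wrist camera has in their place "T_tool_cam" (4x4, takes a point from camera to tool coordinates, whose origin is the TCP and whose axes are the flange's). Camera axes: x right, y down, z forward; pixel columns grow to the right and rows downward; lengths in mm; the calibration is good to about 2 mm. The wrist camera is an equidistant fisheye: a pixel r from the principal point sees the ray r / f radians off the axis. A picture is of the moment at which its call begins: read the wrist's pose just before it. camera_params takes no time and is no camera call.
A pose or a line that the arm cannot do raises ctrl.MotionError and nothing moves.
- ctrl.finish_job(): hands the job in; it is judged then, once.
The state is a dict: "t": time; "q": joint angles; "qvel": joint speeds; "tau": joint torques, N m; "eef_pos": TCP position; "eef_rot": TCP orientation; "force": force on the tool from outside, world axes, zero at the start; "wrist_torque": the same for the moment, N m; "grip_width": finger opening in mm; "grasp_force": force on a finger pad.
Only numpy, scipy, OpenCV 4.12 (cv2) and the standard library are available. Lean on these libraries where they do the work, as an engineer would, in place of code of your own. Each camera call takes 0.05 s, during which the arm holds its last target. There are 200 camera calls.

## Task

Lay out the parts round the circuit-board carrier for wiring, in this order and with 25 mm gaps: first put the filter box beside the carrier, on the side where the power module is, in line with the carrier's middle, square to it and with one connector pointing at it (25 mm from connector tip to carrier); then stand the capacitor upright, terminals up, straight behind the filter box (the side away from the robot). Next set the heat sink, fins up, on top of the power module with their edges lined up, and last lay the ring-shaped transformer flat straight in front of the carrier (the robot's side), centred on it. Let go of everything and leave the multimeter, the small jar and the screwdriver where they are.

Things in the scene. Friction and masses are not known exactly. Their poses are not given: they have to be found in the camera images.
- carrier: Target, fixed: white shallow plastic tray with a green circuit board in it, 100 mm (its x) by 80 mm (its y) by 18 mm high. Origin: centre of its underside, on the bench. Its +x points away from the robot (within 0.25 rad), so its front edge is at x = -50 mm and its side edges at y = +-40 mm. The power module is on its +y side or its -y side, at random
- module: Target, fixed: black block with a flat bare metal top, 45 mm (its x) by 60 mm (its y) by 24 mm high. Origin: centre of its underside, on the bench; the top face is 24 mm above it. Turned up to 0.25 rad
- filter: Loose: filter box, a die-cast aluminium box 40 mm (its x) by 56 mm (its y) by 30 mm high, with one 9 mm thick, 10 mm long brass coaxial connector in the middle of each short end at 14 mm height (76 mm from tip to tip along y; both ends are alike). Origin: centre of its underside. About 220 g; grip it across x (40 mm). Placed: centred 103 mm from the carrier's centre, along the carrier's y axis
- capacitor: Loose: capacitor, an upright black cylinder 35 mm in diameter and 50 mm high with two small screw terminals (4 mm high) on its top. Origin: centre of its underside, z up. About 90 g. Placed: centred 62.5 mm behind the filter box's centre, on the filter box's x axis
- heatsink: Loose: heat sink, bare aluminium, 45 mm (its x) by 60 mm (its y) by 25 mm high: 5 mm base plate with seven upright fins, 2.5 mm thick, running along y. Origin: centre of its underside, z up. About 120 g; grip it across x on the outer fins (45 mm)
- toroid: Loose: ring-shaped transformer wound with copper wire, lying flat, 56 mm outer diameter, 22 mm hole, 28 mm high. Origin: centre of its underside, z up. About 300 g; grip it across the outside. Placed: centred 103 mm in front of the carrier's centre, on the carrier's x axis
- multimeter: Bystander, loose, not to be moved: yellow hand-held multimeter lying on its back, 150 x 75 x 34 mm (41 mm with its dial). Origin: centre of its underside
- jar: Bystander, loose, not to be moved: small closed jar of screws, 50 mm in diameter, 60 mm high. Origin: centre of its underside
- screwdriver: Bystander, loose, not to be moved: screwdriver, 160 mm long, lying along its x. Origin: underside, mid-length

How it is judged (in metres and radians):
On the way, in this order (a step that is already met when the one before it is completed fails the run):
1. the filter box stands released beside the carrier, towards the module (x of filter in the frame of carrier between -0.012 and 0.012 m and ((y of module in the frame of carrier above 0 m and y of filter in the frame of carrier between 0.091 and 0.115 m) or (y of module in the frame of carrier below 0 m and y of filter in the frame of carrier between -0.115 and -0.091 m)) and angle between the y axis of filter and the y axis of carrier, either way round below 0.15 rad and angle between filter's own z axis and vertical below 0.08 rad and height (world z) of filter below 0.006 m and linear speed of filter below 0.02 m/s and angular speed of filter below 0.2 rad/s and contact force between the fingers and filter below 0.05 N), for 0.3 s.
2. the capacitor stands released behind the filter box ((x of capacitor in the frame of filter between 0.0505 and 0.0745 m or x of capacitor in the frame of filter between -0.0745 and -0.0505 m) and y of capacitor in the frame of filter between -0.012 and 0.012 m and x of capacitor in the frame of carrier above 0.02 m and angle between capacitor's own z axis and vertical below 0.08 rad and height (world z) of capacitor below 0.006 m and linear speed of capacitor below 0.02 m/s and angular speed of capacitor below 0.2 rad/s and contact force between the fingers and capacitor below 0.05 N), for 0.3 s.
3. the heat sink lies released on the power module (horizontal distance between heatsink and module below 0.008 m and height (world z) of heatsink between 0.021 and 0.027 m and angle between the y axis of heatsink and the y axis of module, either way round below 0.15 rad and angle between heatsink's own z axis and vertical below 0.08 rad and linear speed of heatsink below 0.02 m/s and angular speed of heatsink below 0.2 rad/s and contact force between the fingers and heatsink below 0.05 N), for 0.3 s.
4. the transformer lies released in front of the carrier (x of toroid in the frame of carrier between -0.115 and -0.091 m and y of toroid in the frame of carrier between -0.012 and 0.012 m and angle between toroid's own z axis and vertical below 0.08 rad and height (world z) of toroid below 0.006 m and linear speed of toroid below 0.02 m/s and angular speed of toroid below 0.2 rad/s and contact force between the fingers and toroid below 0.05 N), for 0.3 s.
At the end, for the whole second after the job is handed in: All at rest, level within 0.08 rad. Filter box, capacitor and transformer on the bench, each within 12 mm in x and in y of its 25 mm gap place; heat sink on the module, centres within 8 mm. Filter box square to the carrier and heat sink to the module within 0.15 rad. Capacitor behind the box (x of filter in the frame of carrier between -0.012 and 0.012 m and ((y of module in the frame of carrier above 0 m and y of filter in the frame of carrier between 0.091 and 0.115 m) or (y of module in the frame of carrier below 0 m and y of filter in the frame of carrier between -0.115 and -0.091 m)) and angle between the y axis of filter and the y axis of carrier, either way round below 0.15 rad and angle between each of filter, capacitor, heatsink, toroid's own z axis and vertical below 0.08 rad and height (world z) of each of filter, capacitor, toroid below 0.006 m and linear speed of each of filter, capacitor, heatsink, toroid below 0.02 m/s and angular speed of each of filter, capacitor, heatsink, toroid below 0.2 rad/s and (x of capacitor in the frame of filter between 0.0505 and 0.0745 m or x of capacitor in the frame of filter between -0.0745 and -0.0505 m) and y of capacitor in the frame of filter between -0.012 and 0.012 m and x of capacitor in the frame of carrier above 0.02 m and horizontal distance between heatsink and module below 0.008 m and height (world z) of heatsink between 0.021 and 0.027 m and angle between the y axis of heatsink and the y axis of module, either way round below 0.15 rad and x of toroid in the frame of carrier between -0.115 and -0.091 m and y of toroid in the frame of carrier between -0.012 and 0.012 m); the robot touches nothing.
It fails at once if the multimeter is moved by more than 20 mm (distance of multimeter from where it was at the start of the episode above 0.02 m).
It fails at once if the jar is moved by more than 20 mm (distance of jar from where it was at the start of the episode above 0.02 m).
It fails at once if the screwdriver is moved by more than 20 mm (distance of screwdriver from where it was at the start of the episode above 0.02 m).
It also fails if it takes over 120 s, if anything falls off the work surface, if the arm or the gripper's body presses on something with over 40 N, if the wrist force passes 120 N, or if a joint passes its speed limit or range.

## Working session

There is one attempt and no reset: what is moved stays moved. The work goes in short steps, each a Python script; the robot and the scene stay as the last script left them, time stands still between calls to the robot, and variables do not carry over. Pictures are saved under pics/ and viewed, at most 14 in all, crops included, and the job is handed in when it is done.

```bash
mkdir -p pics; ls; python3 - <<'E'
from plant import ctrl, sensors, optics
import cv2, numpy as np
for n in ["top","scene"]:
    p,d=optics.grab_frame(n); cv2.imwrite(f"pics/{n}0.png",p[...,::-1]); np.save(f"pics/{n}0.npy",d)
    c=optics.camera_params(n); print(n,c["mtx"].round(1).tolist(),c["R"].round(3).tolist(),c["t"].round(1).tolist())
print(optics.camera_params("wrist"),ctrl.tcp_to_tips,sensors.read_state()["t"])
E
```

```text
pics
top [[527.9, 0.0, 316.5], [0.0, 527.9, 244.9], [0.0, 0.0, 1.0]] [[0.021, -1.0, -0.001], [-0.994, -0.021, -0.108], [0.108, 0.004, -0.994]] [-22.4, 616.4, 1230.5]
scene [[476.6, 0.0, 316.6], [0.0, 476.6, 241.5], [0.0, 0.0, 1.0]] [[-0.821, 0.572, 0.002], [0.437, 0.63, -0.643], [-0.369, -0.526, -0.766]] [492.0, -222.7, 1329.5]
{'mtx': array([[371.64829954,   0.        , 318.50167631],
       [  0.        , 371.64829954, 235.83638178],
       [  0.        ,   0.        ,   1.        ]]), 'T_tool_cam': array([[-4.60666732e-04, -9.53410131e-01, -3.01676832e-01,
         7.68855477e+01],
       [ 9.99999425e-01, -7.31236140e-04,  7.83956379e-04,
         3.78438282e-01],
       [-9.68028956e-04, -3.01676297e-01,  9.53409920e-01,
        -1.46707093e+02],
       [ 0.00000000e+00,  0.00000000e+00,  0.00000000e+00,
         1.00000000e+00]])} 25.0 0.1
```

View pics/top0.png

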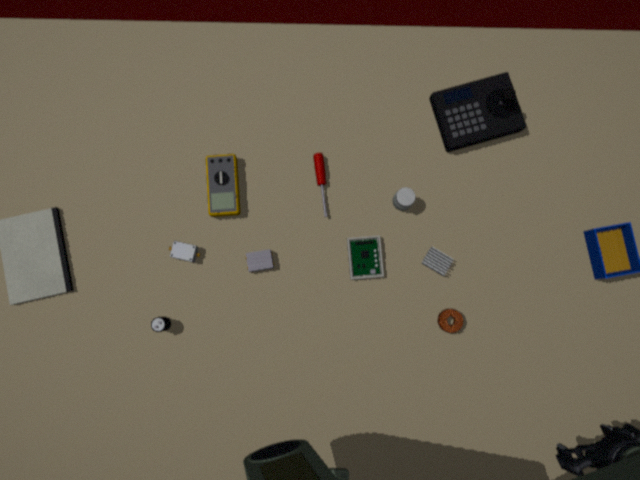

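View pics/scene0.png

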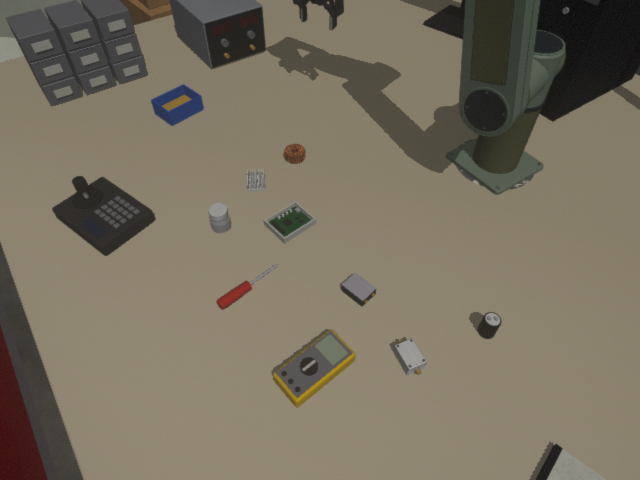

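```bash
cat > h.py <<'E'
from plant import ctrl, sensors, optics
import cv2, numpy as np
def Rd(phi):  # tool down, closing line (tool y) at world angle phi
    c,s=np.cos(phi),np.sin(phi); return np.array([[-s,c,0],[c,s,0],[0,0,-1.]])
def wrist():
    """-> picture, world point per pixel (480x640x3; nan without reading)"""
    s=sensors.read_state(); p,d=optics.grab_frame("wrist"); c=optics.camera_params("wrist")
    K=c["mtx"]; v,u=np.mgrid[0:480,0:640]
    a,b=(u-K[0,2])/K[0,0],(v-K[1,2])/K[1,1]; r=np.hypot(a,b)+1e-9
    z=np.where(d>0,d,np.nan); k=np.tan(r)/r*z
    P=np.stack([a*k,b*k,z],-1)
    T=c["T_tool_cam"]; P=P@T[:3,:3].T+T[:3,3]
    return p,P@np.asarray(s["eef_rot"]).T+np.asarray(s["eef_pos"])
def rect(W,xy,zlo,zhi,rad):
    """min-area rectangle of the points round xy in a height band: centre, sides, angle of the long side, z"""
    m=(np.hypot(W[...,0]-xy[0],W[...,1]-xy[1])<rad)&(W[...,2]>zlo)&(W[...,2]<zhi)
    q=W[m]; (c,s,a)=cv2.minAreaRect(q[:,:2].astype(np.float32))
    if s[0]<s[1]: s,a=s[::-1],a+90
    a=np.deg2rad((a+90)%180-90)
    return np.array(c).round(1),np.array(s).round(1),round(a,3),round(float(np.median(q[:,2])),1),len(q)
E
python3 - <<'E'
from h import *
c=optics.camera_params("top"); d=np.load("pics/top0.npy")
for n,(u,v) in dict(carrier=(366,258),module=(260,260),filter=(183,251),cap=(159,323),hs=(438,261),tor=(447,328),jar=(405,197),sdtip=(327,217),sdh=(320,168),dmm=(222,185)).items():
    z=d[v,u]; X=c["R"].T@(np.linalg.inv(c["mtx"])@[u,v,1]*z-c["t"]); print(n,X.round(0))
print(np.round(sensors.read_state()["eef_rot"],2).tolist())
E
```

```text
carrier [ 590. -130.    7.]
module [578. 126.  24.]
filter [596. 311.  27.]
cap [424. 353.  52.]
hs [ 585. -302.   23.]
tor [ 426. -322.   29.]
jar [ 731. -215.   65.]
sdtip [690. -33.   3.]
sdh [806. -14.  29.]
dmm [756. 222.  39.]
[[0.91, 0.4, -0.0], [0.4, -0.91, 0.0], [0.0, -0.0, -1.0]]
```

```bash
python3 - <<'E'
from h import *
V=dict(r=(530,-310),c=(600,-120),m=(600,120),l=(530,330))
for n,(x,y) in V.items():
    ctrl.move_ptp([x,y,200],Rd(-np.pi/2)); ctrl.hold(.3)
    p,W=wrist(); cv2.imwrite(f"pics/w_{n}.png",p[...,::-1]); np.save(f"pics/w_{n}.npy",W)
    print(n, "bench z", np.nanmedian(W[...,2][np.abs(W[...,2])<8]).round(1), sensors.read_state()["t"])
    for o,xy,lo,hi,rad in [("carrier",(590,-130),10,30,75),("module",(578,126),20,30,50),("filter",(596,311),24,36,50),("filt_all",(596,311),6,36,60),("cap",(424,353),44,60,40),("hs",(585,-302),18,32,55),("tor",(436,-325),20,36,50),("jar",(731,-215),50,70,50)]:
        if abs(xy[1]-y)<200:
            try: print(" ",o,rect(W,xy,lo,hi,rad))
            except Exception as e: print(o,"none")
v=[cv2.imread(f"pics/w_{n}.png") for n in V]
cv2.imwrite("pics/w4.png",cv2.resize(np.vstack([np.hstack(v[:2]),np.hstack(v[2:])]),(800,600),interpolation=cv2.INTER_AREA))
E
```

```text
r bench z -0.2 1.825
  carrier (array([ 592.7, -128.2]), array([100.8,  81.9]), np.float64(0.102), 11.9, 5715)
  hs (array([ 586.9, -303.1]), array([60.7, 45.7]), np.float64(1.053), 24.6, 1622)
  tor (array([ 446.1, -332.6]), array([57. , 56.8]), np.float64(-0.728), 28.0, 2230)
  jar (array([ 713.4, -215.6]), array([12.4,  1.6]), np.float64(1.426), 52.3, 25)
c bench z -0.2 3.0
  carrier (array([ 592.4, -127.9]), array([100.8,  81. ]), np.float64(0.098), 11.5, 7299)
  hs (array([ 586.7, -303. ]), array([62. , 45.8]), np.float64(1.054), 24.8, 1050)
  jar (array([ 735.2, -218.2]), array([44.5, 44.3]), np.float64(-0.351), 59.8, 2353)
m bench z -0.2 4.3
  module (array([579.2, 127.3]), array([60.9, 46.4]), np.float64(-1.388), 23.7, 3165)
  filter (array([597.4, 310.4]), array([57., 40.]), np.float64(1.37), 29.5, 1946)
  filt_all (array([597.5, 310.2]), array([76.9, 40.5]), np.float64(1.366), 29.1, 2541)
l bench z -0.2 5.5417
  filter (array([596.8, 311.1]), array([56.7, 40.8]), np.float64(1.361), 29.8, 3056)
  filt_all (array([596.9, 311. ]), array([76.2, 40.9]), np.float64(1.373), 29.7, 3281)
  cap (array([422.3, 354.8]), array([34.8, 33.5]), np.float64(0.145), 50.1, 972)
```

View pics/w4.png

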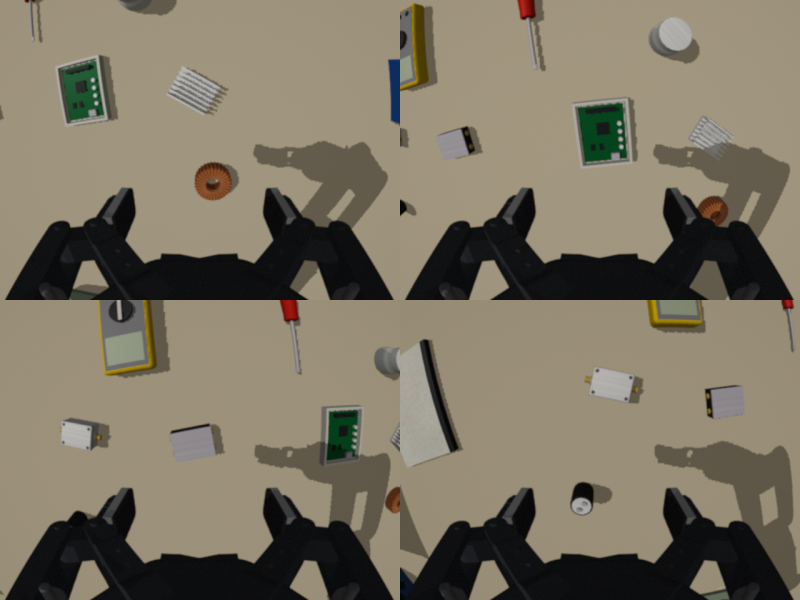

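```bash
cat >> h.py <<'E'
def R_near(xyz,phi):
    """tool-down orientation with closing line phi (mod pi) that turns the joints least"""
    q0=np.array(sensors.read_state()["q"]); best=None
    for k in (-1,0,1):
        q=ctrl.solve_ik(xyz,Rd(phi+k*np.pi))
        if q is not None:
            e=np.abs(np.array(q)-q0).max()+(5 if abs(q[5])>2.7 else 0)
            if best is None or e<best[0]: best=(e,Rd(phi+k*np.pi))
    return best[1]
def above(xy,z,phi):
    p=[*xy,z]; ctrl.move_ptp(p,R_near(p,phi))
def pick(xy,z,phi,force,zup=150,op=80):
    ctrl.gripper_to(op); above(xy,zup,phi)
    hit=ctrl.move_l([*xy,z],vel=150,threshold=15)
    ctrl.gripper_to(0,force); s=sensors.read_state()
    ctrl.move_l([*xy,zup],vel=150); s2=sensors.read_state()
    print("pick hit",hit,"z",s["eef_pos"][2].round(1) if hasattr(s["eef_pos"][2],"round") else s["eef_pos"][2],"width",s["grip_width"],s2["grip_width"],"force",s2["grasp_force"],"t",s2["t"])
def place(xy,z,phi,op,zup=150):
    above(xy,zup,phi)
    ctrl.move_l([*xy,z+15],vel=150); hit=ctrl.move_l([*xy,z-3],vel=25,threshold=4)
    s=sensors.read_state(); ctrl.gripper_to(op); ctrl.hold(.2)
    ctrl.move_l([*xy,zup],vel=150); print("place hit",hit,"z",s["eef_pos"][2],"t",sensors.read_state()["t"])
E
python3 - <<'E'
from h import *
for w in (45,80):
    ctrl.gripper_to(w)
    if w==45: above((500,250),60,0)
    print(ctrl.tcp_to_tips, ctrl.move_l([500,250,12],vel=40,threshold=4), sensors.read_state()["eef_pos"][2])
    ctrl.move_l([500,250,60])
print(sensors.read_state()["t"])
E
```

```text
25.0 False 12.332713472565075
25.0 False 12.331617330062727
11.575
```

```bash
python3 - <<'E'
from h import *
for w in (80,45,10):
    ctrl.gripper_to(w); s=sensors.read_state()
    f0=np.array(s["force"])
    h=ctrl.move_l([500,250,4 if w>60 else 8],vel=60,threshold=4)
    s=sensors.read_state(); print(w,s["grip_width"],h,s["eef_pos"][2],np.round(np.array(s["force"])-f0,1))
    ctrl.move_l([500,250,60])
print(sensors.read_state()["t"])
E
```

```text
80 79.86594851025438 False 4.45551648499275 [0.6 1.4 0.7]
45 44.90530833535481 False 8.37275968231347 [-2.3  0.7  1.1]
10 10.147183978044326 False 8.371532410523502 [ 1.  -0.9  0.3]
17.3
```

```bash
python3 - <<'E'
from h import *
W=np.load("pics/w_l.npy")
P=W-[530,330,200]; P=np.stack([P[...,0],-P[...,1],-P[...,2]],-1)  # tool coords
m=(P[...,2]<100)&(P[...,2]>-150)
q=P[m]; print(q[:,2].max(), np.percentile(q[:,2],[50,90,99]))
f=q[np.argsort(q[:,2])[-400:]]; print(f[::60].round(1))
ctrl.gripper_to(40); ctrl.move_l([500,250,8.5],vel=100)
ctrl.hold(.3); s=sensors.read_state(); p,W=wrist(); print(s["eef_pos"],s["force"])
P=(W-s["eef_pos"])@np.asarray(s["eef_rot"])
q=P[(P[...,2]<60)&(np.abs(P[...,0])<14)&(np.abs(P[...,1])<70)]
print(np.percentile(q[:,2],[1,50,99])); 
for y0 in range(-70,70,10):
    k=q[(q[:,1]>=y0)&(q[:,1]<y0+10)]
    if len(k): print(y0,k[:,2].min().round(1),np.median(k[:,2]).round(1),k[:,2].max().round(1))
cv2.imwrite("pics/tip.png",p[...,::-1])
ctrl.move_l([500,250,60])
E
```

```text
-16.551600629169513 [-87.28477342 -53.9829683  -23.89499449]
[[  2.5  44.1 -22.5]
 [ -7.3 -41.3 -21.9]
 [ -2.2  44.6 -21.2]
 [  4.6  44.4 -20.5]
 [ -8.7 -41.1 -19.8]
 [ -2.6  44.4 -18.9]
 [  8.5 -41.  -18.1]]
[500.57291827 250.18994418   9.21269288] [ 0.30225059 -0.50881638 -0.44022706]
[-107.10933528  -70.60491864   10.34076843]
-70 -108.5 -87.5 11.0
-60 -108.8 -89.2 11.3
-50 -104.4 -72.5 11.3
-40 -105.5 -55.1 11.5
-30 -104.0 -43.7 11.0
-20 -92.4 8.8 11.3
-10 -102.1 -86.5 11.0
0 -102.0 -86.5 11.6
10 -90.5 8.6 11.0
20 -104.5 -47.1 11.3
30 -105.4 -54.9 11.2
40 -104.1 -73.0 11.1
50 -108.9 -89.6 11.2
60 -108.6 -86.2 11.2
```

View pics/tip.png

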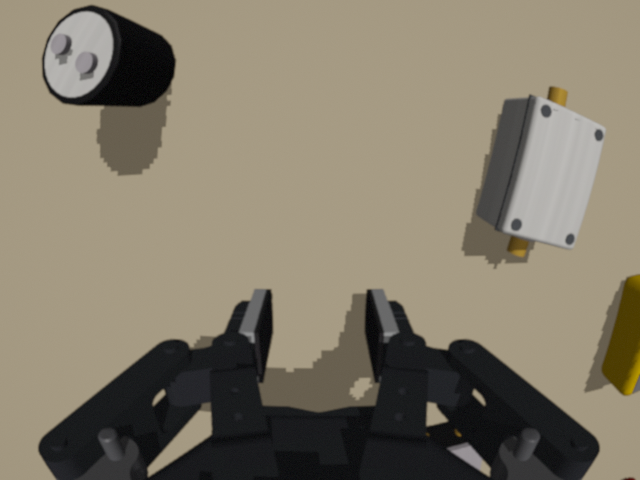

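```bash
python3 - <<'E'
from h import *
for w in (85,60,40,5):
    ctrl.gripper_to(w)
    s=sensors.read_state(); p,W=wrist()
    P=(W-s["eef_pos"])@np.asarray(s["eef_rot"])
    m=(P[...,2]<s["eef_pos"][2]-12)&(np.abs(P[...,1])<75)
    q=P[m]; f=q[np.argsort(q[:,2])[-60:]]
    print(w,round(s["grip_width"],1),"zTCP",s["eef_pos"][2].round(1),"tip z",np.percentile(q[:,2],[99.,99.9,100]).round(1),"at",f[::20].round(1).tolist())
print(s["t"])
E
```

```text
85 84.8 zTCP 59.7 tip z [41.3 46.9 47.7] at [[-92.2, 74.2, 47.0], [92.9, -66.0, 47.2], [98.6, -62.0, 47.4]]
60 60.4 zTCP 60.0 tip z [37.4 47.  48. ] at [[105.0, -60.7, 47.0], [46.7, 73.5, 47.5], [88.5, -72.0, 47.8]]
40 40.2 zTCP 60.0 tip z [36.3 46.8 48. ] at [[38.9, 72.0, 46.8], [40.5, 72.0, 47.1], [93.4, -65.5, 47.6]]
5 5.1 zTCP 60.0 tip z [37.5 46.7 48. ] at [[41.7, 71.8, 46.8], [99.5, -60.8, 47.1], [118.5, -66.5, 47.6]]
21.0167
```

```bash
python3 - <<'E'
from h import *
for w in (5,40,60):
    ctrl.gripper_to(w)
    s=sensors.read_state(); p,W=wrist()
    P=(W-s["eef_pos"])@np.asarray(s["eef_rot"])
    q=P[(P[...,2]<s["eef_pos"][2]-14)&(np.abs(P[...,1])<w/2+16)&(np.abs(P[...,0])<30)]
    f=q[np.argsort(q[:,2])[-200:]]
    print(w,"tip z",np.percentile(q[:,2],[99,100]).round(1),f[::50].round(1).tolist())
print(s["t"])
E
```

```text
5 tip z [-11.5  -5.8] [[5.9, 14.5, -10.9], [2.4, -2.4, -10.3], [10.3, -4.0, -9.5], [10.4, 7.5, -8.7]]
40 tip z [-12.5  -5.4] [[10.5, -19.8, -11.1], [-4.1, -20.3, -10.4], [10.0, 24.1, -9.2], [-5.0, 20.0, -8.0]]
60 tip z [-15.3  -8.8] [[2.8, 30.2, -13.6], [8.0, -30.1, -12.8], [-6.0, 30.0, -11.8], [3.1, 29.5, -10.6]]
22.15
```

```bash
python3 - <<'E'
from h import *
ctrl.gripper_to(40); ctrl.move_l([500,250,10])
h=ctrl.move_l([500,250,-12],vel=30,threshold=5)
s=sensors.read_state(); print(h,s["eef_pos"],s["force"],s["t"])
ctrl.move_l([500,250,60])
E
```

```text
True [500.23492148 250.10161722  -5.71026582] [-0.58768684  0.09738619  5.41614402] 23.575
```

```bash
python3 - <<'E'
from h import *
pick((597,310.8),-1.5,-0.204,50)
place((582.2,-25.5),-1.5,0.10,60,zup=130)
ctrl.move_ptp([560,-60,200],Rd(-np.pi/2)); ctrl.hold(.2)
p,W=wrist(); cv2.imwrite("pics/f1.png",p[...,::-1])
print(rect(W,(582,-25),24,36,50),rect(W,(582,-25),6,36,50),rect(W,(592.5,-128),10,30,75),sensors.read_state()["t"])
E
```

```text
pick hit False z -0.3 width 38.90339889327449 39.35882886708365 force 52.79390215873718 t 28.0417
place hit True z -0.3643089487621459 t 32.3667
(array([582.3, -25.9]), array([56.1, 41. ]), np.float64(-1.472), 29.7, 2899) (array([582.3, -25.8]), array([75.2, 41. ]), np.float64(-1.469), 29.6, 3219) (array([ 590.6, -110.9]), array([115.3, 100.8]), np.float64(-1.46), 11.6, 7619) 34.0417
```

View pics/f1.png

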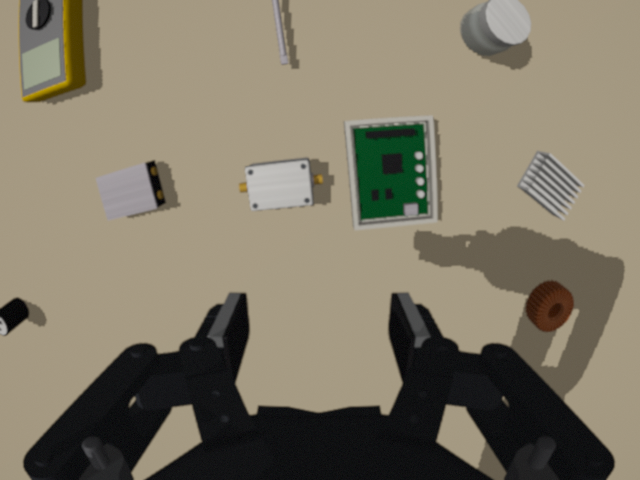

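The filter box stands square at (280,185) px, its connector pointing at the carrier (392,172), measured within 1 mm. Next, the capacitor.

```bash
python3 - <<'E'
from h import *
pick((422.3,354.6),10.5,2.2,35)
place((644.5,-19.4),10.5,1.67,55,zup=150)
ctrl.move_ptp([590,-60,200],Rd(-np.pi/2)); ctrl.hold(.2)
p,W=wrist(); cv2.imwrite("pics/c1.png",p[...,::-1])
print(rect(W,(644,-19),44,53,40),rect(W,(582,-25),24,36,40),sensors.read_state()["t"])
E
```

```text
pick hit False z 11.3 width 34.16812216486757 34.260672034021276 force 34.8829311132431 t 38.6417
place hit True z 11.389627805996179 t 43.4167
(array([644.5, -20.2]), array([34.7, 34.1]), np.float64(-0.742), 50.1, 1352) (array([582.4, -26.1]), array([56.6, 41.4]), np.float64(-1.464), 29.7, 2788) 44.1
```

View pics/c1.png

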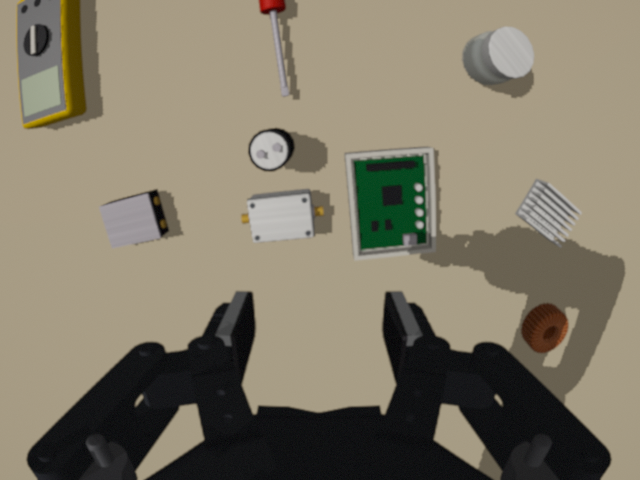

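The capacitor stands at (270,150) px behind the box, and the screwdriver is untouched. Next come the heat sink and the transformer.

```bash
python3 - <<'E'
from h import *
pick((586.8,-303.1),-2,-0.517,40)
place((579.2,127.3),22.2,0.183,62)
ctrl.move_ptp([560,60,200],Rd(-np.pi/2)); ctrl.hold(.2)
p,W=wrist(); cv2.imwrite("pics/h1.png",p[...,::-1])
print(rect(W,(579,127),40,56,50),sensors.read_state()["t"])
E
```

```text
pick hit False z -0.8 width 43.755659316189025 44.40380019329009 force 43.10719013214111 t 48.5
place hit True z 23.19910921814811 t 53.0667
(array([579.1, 127.4]), array([60.9, 46. ]), np.float64(-1.386), 48.3, 2183) 54.7667
```

View pics/h1.png

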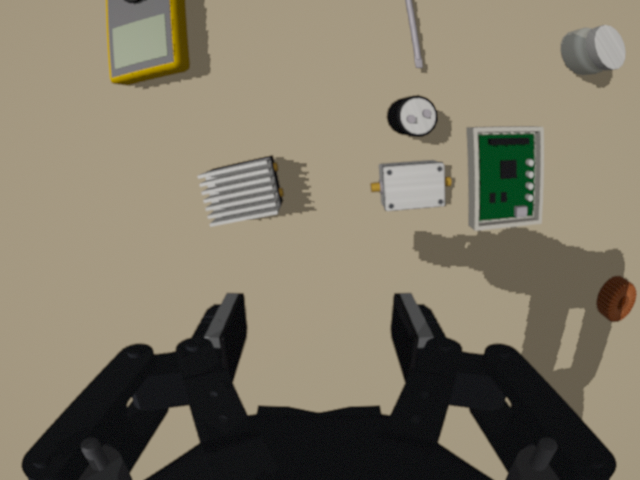

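The heat sink sits aligned on the module at (243,190) px, fins up. Last, the transformer.

```bash
python3 - <<'E'
from h import *
pick((446.1,-332.6),-3,1.2,60,op=85)
place((490,-138.3),-3,1.67,78)
ctrl.move_ptp([530,-90,240],Rd(-np.pi/2)); ctrl.hold(.2)
p,W=wrist(); cv2.imwrite("pics/t1.png",p[...,::-1])
print(rect(W,(490,-138),18,36,45),rect(W,(582,-25),24,36,40),rect(W,(644,-19),44,53,40),sensors.read_state()["t"])
E
```

```text
pick hit False z -1.4 width 54.678293341883105 54.64016664057075 force 63.852564711123705 t 59.375
place hit True z -1.3382024759664193 t 63.5333
(array([ 489. , -139.3]), array([57. , 56.3]), np.float64(1.443), 28.0, 2100) (array([582.4, -25.9]), array([56.4, 41.1]), np.float64(-1.468), 29.7, 2347) (array([644.1, -20.6]), array([34.5, 33.5]), np.float64(0.107), 50.1, 1028) 64.3
```

View pics/t1.png

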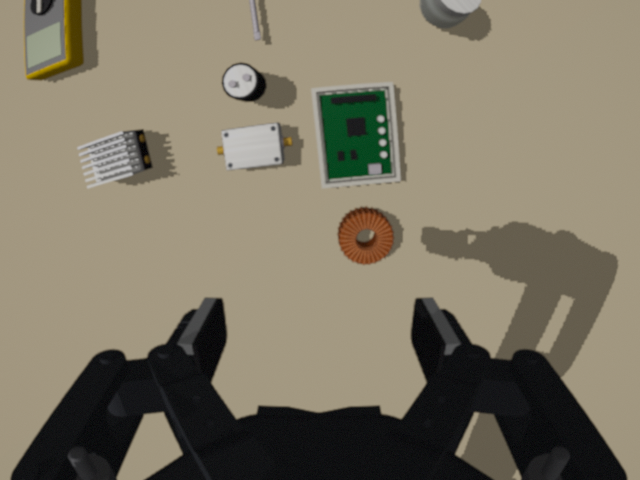

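The transformer lies flat at (366,236) px, centred in front of the carrier, and all the other parts are in place.

```bash
python3 -c "
from plant import ctrl
print(ctrl.finish_job())"
```

```text
the job is handed in; nothing more can be done
None
```

I placed all four parts in order, each within about 2 mm of its target by wrist camera, and handed the job in at about 64 s; no verdict came back. The fingertips touched the bench with the TCP at z = -5.7 mm (jaws at 40 mm), about 30 mm off the stated `tcp_to_tips` of 25 mm, so I used the measured value.

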